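Set the metering valve to its memory mark and start the flow

TASK

Push the lobed dial of the metering valve round with a fingertip, without gripping it, until its white index line lines up with the white line of the memory marker clamped on the rim of its scale. With the dial set and let go, push the start button on the same stand right down and release it, to send air through. Leave the memory marker and the loose fittings around the stand where they are.

Things in the scene. Friction and masses are not known exactly. Their poses are not given: they have to be found in the camera images.
- stand: The flow test stand, fixed to the bench: aluminium base plate 250 mm (x) by 240 mm (y) on rubber feet, its top 35 mm above the bench. Origin on the bench under its middle; x points away from the operator's side, y to the operator's left, z up. It carries the metering valve with its dial in the middle and the start button at the front right.
- dial_center (a point): On the dial's upright axis, at the top face of the fixed round aluminium scale plate (132 mm across, 109 mm above the bench). Scale lines every 15 degrees lie at radii 52 to 61 mm. Heights above this point: dial skirt (100 mm across) top 8 mm, three lobes 8 to 36 mm, hub (36 mm across) up to 38 mm. Axes as the stand's.
- lobe_faces_open: The three lobe halves whose flanks are pushed to turn the dial clockwise (the anticlockwise side of each lobe). Lobes: straight, 22 mm wide, rounded ends 40 mm from the axis, 120 degrees apart, the first along the index line; the gaps between them are open from above and outside down to the skirt. Origin on the axis at the scale plate's top, x along the index line, z up; turns with the dial.
- dial (a joint): Turn of the dial (grey skirt, black lobed knob), rad: 0 at the closed stop, growing clockwise seen from above, to 4.71 at the other stop. Starts at 0.2 to 1.4, always short of the marker, so it must be turned clockwise. Steady friction (about 0.12 N m, 3 to 4 N at a lobe's end); it does not coast and stays where it is left. The index is on the marker's line when dial equals marker.
- dial_index (a point): Outer part of the dial's white index line, which runs along the top of one lobe and on over the skirt to its edge: a point on the skirt's top, 48 mm from the dial's axis, 8 mm above the scale plate. x points outward along the index line, z up.
- marker (a joint): Place of the memory marker on the scale, rad, on the same scale as dial; somewhere between 2.3 and 4.2. Stiff, held by its clamp screw; not to be moved.
- marker_line (a point): Inner part of the white line on the memory marker, a black clip with a brass screw on the rim of the scale plate: 13 mm wide, reaching from 52 to 70 mm from the dial's axis, its top 7.5 mm and its screw 10.5 mm above the scale plate. This point is 56 mm from the axis, 8 mm above the scale plate. x points outward along the marker's line, z up.
- lobe_faces_close: The three lobe halves on the other, leading side: the flanks that would be pushed to turn the dial anticlockwise. Same origin and axes as the other halves. Loading both flanks at once counts as gripping the dial.
- start_button (a joint): Travel of the start button in m: 0 up, 0.006 fully down; springs back by itself. Fully down takes 5 N.
- start_button_top (a point): Middle of the top of the start button: a flat black push button 30 mm across in a round steel collar 46 mm across, on an aluminium block at the operator's right front corner of the stand, 115 mm above the bench, 127 mm from the dial's axis. It stands 10 mm proud of its collar. z up.
- gauge_center (a point): Loose pressure gauge lying face up on the bench beside the stand, 68 mm across and 34 mm high, with a brass stem 72 mm out from its middle; the point is its middle, half-way up. To be left alone.
- solenoid_center (a point): Loose small solenoid valve, brass foot and black coil, 30 x 30 x 50 mm, standing on the stand's base plate at the operator's left front corner; the point is its middle, half-way up. To be left alone.
- ball_valve_center (a point): Loose ball valve lying on the bench beside the stand, 56 mm long and 50 mm high with a dark lever reaching 64 mm from its middle; the point is in its middle, 20 mm above the bench. To be left alone.

How it is judged:
On the way, in this order (a step that is already met when the one before it is completed fails the run):
1. the dial's index line is lined up with the marker's line (within 3 mm) and the dial has been let go (y of dial_index in the frame of marker_line between -0.003 and 0.003 m and x of dial_index in the frame of marker_line above -0.03 m and contact force between the fingers and lobe_faces_open below 0.2 N and contact force between the fingers and lobe_faces_close below 0.2 N), for 0.2 s.
2. the start button is pushed down (value of joint start_button above 0.0045 m), for 0.05 s.
At the end, for the whole second after the job is handed in: The dial rests with its index line within 3 mm (3.6 degrees) of the memory marker's line, the marker is where it was (within 3 mm), and the start button, pushed down at least 4.5 mm after the dial was set, is up again (y of dial_index in the frame of marker_line between -0.003 and 0.003 m and x of dial_index in the frame of marker_line above -0.03 m and velocity of joint dial between -0.02 and 0.02 rad/s and value of joint start_button below 0.001 m and distance of marker_line from where it was at the start of the episode below 0.003 m); the robot touches nothing.
It fails at once if the dial is gripped: opposite flanks of its lobes are squeezed at the same time (contact force between the fingers and lobe_faces_open above 1 N and contact force between the fingers and lobe_faces_close above 1 N).
It fails at once if air is let in before the dial is set (value of joint start_button above 0.003 m and not (y of dial_index in the frame of marker_line between -0.0035 and 0.0035 m and x of dial_index in the frame of marker_line above -0.03 m)).
It fails at once if the memory marker is shifted by more than 3 mm (distance of marker_line from where it was at the start of the episode above 0.003 m).
It fails at once if a loose fitting (gauge, solenoid valve or ball valve) is moved or lifted by more than 15 mm (distance of any of gauge_center, solenoid_center, ball_valve_center from where it was at the start of the episode above 0.015 m).
It also fails if it takes over 54 s, if anything falls off the work surface, if the arm or the gripper's body presses on something with over 40 N, if the wrist force passes 120 N, or if a joint passes its speed limit or range.

ROBOT

A 6-joint arm with a two-finger parallel gripper is mounted at the origin on the work surface. World frame = base frame: x ahead of the robot, y to its left, z up, the work surface at z = 0. Lengths are in m, angles in rad, forces in N, time in s.
With the tool pointing down it reaches from about 0.325 to 1 m from the base axis. Payload 5.1 kg.
Tool frame: the origin (TCP) lies between the finger pads; the fingertips stand 19 mm ahead of it and the grasp point (between the pads) is the TCP; z points along the fingers, x is the direction in which the jaws open and shut, and the axes are right-handed (so a half turn about z gives the same grasp; the last joint's range is limited). The gripper opens to 85 mm and grips with 20 to 120 N. Pads are 22 mm wide; open, the fingers measure 114 mm over their backs; the gripper's body (76 mm by 85 mm) begins 54 mm behind the grasp point. The pads swing forward as they close: fully open they stand 13 mm farther back than shut.
Start: joints at [1.105, 0.124, 1.65, -0, 1.367, -0.083], TCP at [0.243, 0.603, 0.25] pointing down, gripper open.
Joint ranges: [-2.61, 2.61], [-1.02, 2.33], [0.03, 2.71], [-1.35, 4.49], [0.32, 2.68], [-2.91, 2.91]. Speed limits (rad/s): [2.57, 2.57, 3.14, 3.14, 3.14, 3.14].

INTERFACE

Orientations are given as a unit quaternion [w, x, y, z].
In Python, from cell import read_state, camera, finish_job gives the robot as it stands.
- The arm moves only by the shell command python3 -m inch 'ROWS' [OPENING] [FORCE]. ROWS is JSON, a list of rows, each a list of 4 numbers: the shift along the tool's x, y, z in mm, then the turn about the tool's z in rad. In form: [[x, y, z, spin], ...]. A call has 1 to 10 rows; each row is the pose to reach, as a shift and turn from the pose measured when the call began, along the tool's axes at that moment; what a row does not reach only later rows make up. A row lasts 1/10 s, in which the tool goes at most 50 mm and 8.59 degrees, less where a joint would pass 70% of its speed; a pose out of reach is approached as far as the arm can. A call with a gripper value outside its range is refused whole. OPENING is the finger opening in mm, from 0 to 85.4, set as the call begins (- or left out, the last holds). The fingers move at their own pace and stop on an object; FORCE is the grip in N (left out, the last holds). Time passes only in rows, so rows that repeat a pose let the fingers close. It gives the time, the measured TCP pose, the force and the opening at its end, in the units of the state.
- read_state(): the state, without advancing time (a new reading comes with each control period).
- camera(name): name is "scene" or "top"; returns a dict with "color" (400x640x3 uint8, blue, green, red), "range_z" (400x640 float32, m along the optical axis (not along the pixel's ray), 0 where there is no reading), "mtx" (3x3 intrinsics, pixels), "distortion" ([k1, k2, p1, p2, k3] as OpenCV has them; the pictures are not rectified), "view" (4x4, takes a point from world to camera coordinates). Camera axes: x right, y down, z forward; pixel columns grow to the right and rows downward; lengths in m; the calibration is good to about 2 mm. A picture is of the moment at which its call begins.
- finish_job(): hands the job in, once; it reports no verdict.
The state is a dict: "time": time; "joint_positions": joint angles; "joint_vel": joint speeds; "joint_torque": joint torques, N m; "position": TCP position; "orientation": TCP orientation; "contact_force": force on the tool from outside, world axes, zero at the start; "torque": the same for the moment, N m; "finger_gap": finger opening in m.
Only numpy, scipy, OpenCV 4.12 (cv2) and the standard library are available. Lean on these libraries where they do the work, as an engineer would, in place of code of your own. Each camera call takes 0.05 s, during which the arm holds its last target. There are 200 camera calls.

## Working session

There is one attempt and no reset: what is moved stays moved. The work goes in short steps, Python scripts to look and compute and a shell command to move; the robot and the scene stay as the last step left them, time stands still between calls to the robot, and variables do not carry over. Pictures are saved under pics/ and viewed, about 8 in all and at most 12, crops included, and the job is handed in when it is done.

```bash
mkdir -p pics; ls
cat > h.py <<'E'
import numpy as np, cv2
from cell import read_state, camera, finish_job
def ray(c,u,v,z):
    p=cv2.undistortPoints(np.array([[[u,v]]],float),np.array(c["mtx"]),np.array(c["distortion"]))[0,0]
    T=np.linalg.inv(np.array(c["view"])); d=T[:3,:3]@[p[0],p[1],1]; o=T[:3,3]
    return o+d*(z-o[2])/d[2]
def proj(c,P):
    V=np.array(c["view"]); return cv2.projectPoints(np.array(P,float).reshape(-1,3),cv2.Rodrigues(V[:3,:3])[0],V[:3,3],np.array(c["mtx"]),np.array(c["distortion"]))[0].reshape(-1,2)
E
python3 - <<'E'
from h import *
for n in("top","scene"):
    c=camera(n);cv2.imwrite(f"pics/{n}0.png",c["color"]);np.save(f"{n}0.npy",c,allow_pickle=True)
    print(np.linalg.inv(c["view"])[:3,3].round(3),np.array(c["mtx"])[0,0])
print(read_state())
E
```

```text
pics
[0.38  0.032 1.045] 493.2571630094901
[ 1.193 -0.183  1.136] 479.9577590283922
{'time': 0.1, 'joint_positions': array([ 1.10540282e+00,  1.24481845e-01,  1.65153994e+00, -2.10482651e-05,
        1.36751361e+00, -8.25792020e-02]), 'joint_vel': array([-0.00168064, -0.00134221, -0.00376636,  0.00013162,  0.00161242,
        0.0022887 ]), 'joint_torque': array([ 6.04852703e-04, -4.24925888e+01, -3.66654861e+01, -5.88346984e-05,
        3.86692860e-03, -1.67471217e-05]), 'position': array([0.24258158, 0.60247752, 0.24914728]), 'orientation': array([ 4.84384987e-04,  8.28712038e-01,  5.59674382e-01, -8.42045785e-04]), 'contact_force': array([-0.89673115,  0.56040293,  0.13200245]), 'torque': array([-0.00395304, -0.03776161,  0.0004885 ]), 'finger_gap': 0.08567719046490407}
```

View pics/top0.png

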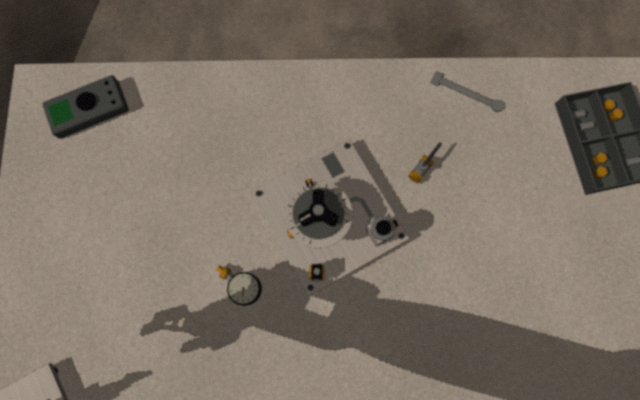

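View pics/scene0.png

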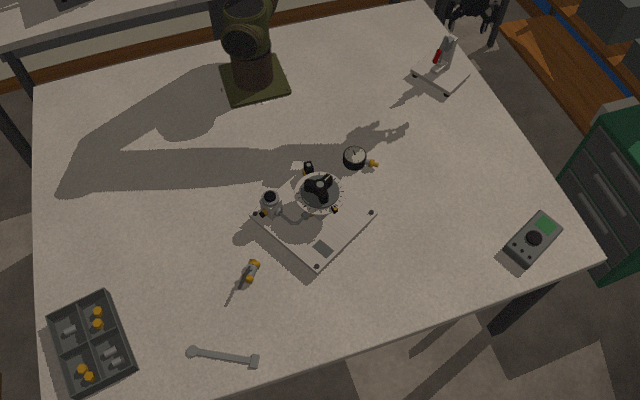

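Top view: dial at about (318,212), button at (383,229), solenoid at (317,271), gauge at (243,289) and ball valve at (425,165). The scene view shows the same layout. Next I'll enlarge both and work out positions.

Run:
```python
from h import *
a=np.load("top0.npy",allow_pickle=True).item(); s=np.load("scene0.npy",allow_pickle=True).item()
A=cv2.resize(cv2.convertScaleAbs(a["color"][170:290,270:420],alpha=1.6),None,fx=5,fy=5,interpolation=cv2.INTER_CUBIC)
B=cv2.resize(cv2.convertScaleAbs(s["color"][150:230,250:370],alpha=1.6),None,fx=6.6,fy=6.6,interpolation=cv2.INTER_CUBIC)
cv2.imwrite("pics/a.png",A);cv2.imwrite("pics/b.png",B)
print("hub",ray(a,318.5,210,.147),"btn",ray(a,383,229,.115),"sol",ray(a,317,271,.085),"gauge",ray(a,243,289,.034),"bv",ray(a,420,170,.03))
print("scene hub",ray(s,319,183,.147),"btn",ray(s,270,197,.115))
```

```text
hub [0.55976736 0.03876666 0.147     ] btn [ 0.52757599 -0.08365964  0.115     ] sol [0.4518616  0.04346073 0.085     ] gauge [0.42130963 0.19422149 0.034     ] bv [ 0.66752978 -0.17838841  0.03      ]
scene hub [0.55986621 0.04042616 0.147     ] btn [ 0.54058747 -0.08332215  0.115     ]
```

View pics/a.png

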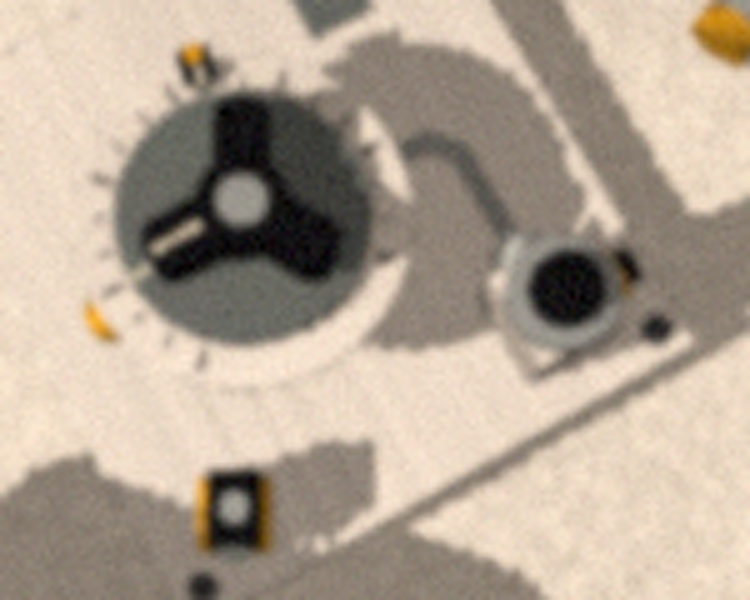

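View pics/b.png

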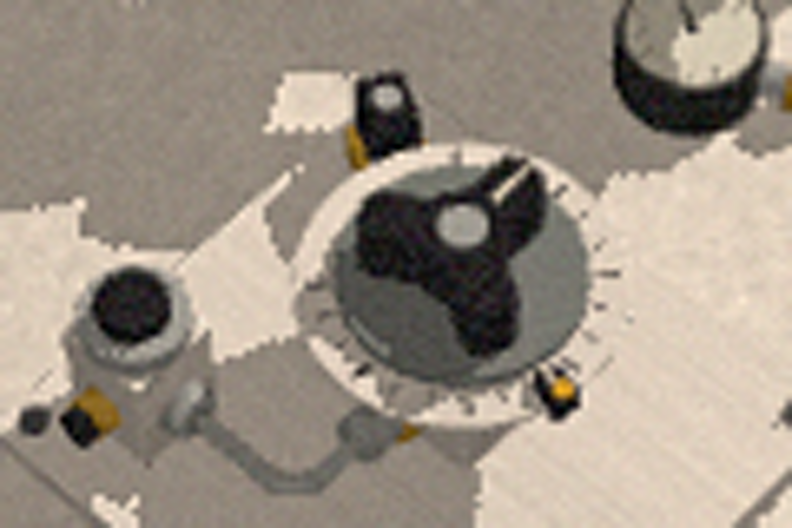

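Crop a (x5): hub (241,199), skirt centre about (243,216), index line from (175,236) to (140,272), marker clip with white line at about (200,70), button (568,288), solenoid (235,508). Crop b (x6.6): hub (464,225), skirt centre about (461,273), index tip (530,170), marker (560,393), button (132,305).

Run:
```python
from h import *
a=np.load("top0.npy",allow_pickle=True).item(); s=np.load("scene0.npy",allow_pickle=True).item()
ta=lambda u,v,z:ray(a,270+(u-2)/5,170+(v-2)/5,z)
sb=lambda u,v,z:ray(s,250+(u-3)/6.6,150+(v-3)/6.6,z)
for n,f,L in(("top",ta,[("hub",241,199,.147),("skirt",243.5,216.5,.117),("idxskirt",140,272,.117),("idxlobe",175,236,.145),("screw",193,57,.1195),("clip",198,67,.1165),("btn",568,288,.115),("sol",235,508,.085)]),
 ("scene",sb,[("hub",464,225,.147),("skirt",461,273,.117),("idx",530,170,.145),("screw",563,388,.1195),("btn",132,305,.115),("sol",387,97,.085)])):
    P={}
    for k,u,v,z in L:
        P[k]=f(u,v,z); d=P[k]-P["skirt"] if "skirt" in P else P[k]*0
        print(n,k,P[k].round(4),"r",round(np.hypot(*d[:2]),4),"ang",np.degrees(np.arctan2(d[1],d[0])).round(1))
x=a["range_z"];print(x[180:190,305:312].round(3)[::3], x[228,383],x[210,318])
```

```text
top hub [0.5609 0.0401 0.147 ] r 0.0 ang 0.0
top skirt [0.5601 0.0394 0.117 ] r 0.0 ang 0.0
top idxskirt [0.5391 0.0791 0.117 ] r 0.0449 ang 117.9
top idxlobe [0.5476 0.0647 0.145 ] r 0.0282 ang 116.2
top screw [0.6228 0.0583 0.1195] r 0.0655 ang 16.7
top clip [0.6196 0.0565 0.1165] r 0.0619 ang 16.0
top btn [ 0.531  -0.0842  0.115 ] r 0.127 ang -103.2
top sol [0.4515 0.0442 0.085 ] r 0.1087 ang 177.5
scene hub [0.5623 0.0418 0.147 ] r 0.0 ang 0.0
scene skirt [0.5639 0.0404 0.117 ] r 0.0 ang 0.0
scene idx [0.545  0.0744 0.145 ] r 0.0389 ang 119.1
scene screw [0.6264 0.0595 0.1195] r 0.0653 ang 17.0
scene btn [ 0.5366 -0.0834  0.115 ] r 0.1267 ang -102.4
scene sol [0.4527 0.0464 0.085 ] r 0.1114 ang 176.9
[[1.043 0.956 0.955 0.953 0.956 0.957 0.959]
 [0.966 0.959 0.959 0.957 0.957 0.957 0.956]
 [0.964 0.958 0.957 0.955 0.955 0.957 0.959]
 [0.963 0.961 0.962 0.963 0.961 0.963 0.954]] 0.93882215 0.9131541
```

```bash
python3 -m inch '[[-442,529,0,0.185],[-442,529,0,0.185],[-442,529,0,0.185],[-442,529,0,0.185],[-442,529,0,0.185],[-442,529,0,0.185],[-442,529,0,0.185],[-442,529,0,0.185],[-442,529,0,0.185],[-442,529,0,0.185]]' 0 20
cat > go.py <<'E'
# python3 go.py x y z yaw_deg(tool x axis) -> shift rows
import sys
from h import *
from scipy.spatial.transform import Rotation as R
s=read_state();q=s["orientation"];r=R.from_quat([q[1],q[2],q[3],q[0]])
x,y,z,w=map(float,sys.argv[1:]);ax=r.as_matrix()[:,0];yaw=np.degrees(np.arctan2(ax[1],ax[0]))
print("pos",s["position"].round(4),"yaw",yaw.round(1),"F",s["contact_force"].round(1),"gap",round(s["finger_gap"],4),"t",s["time"])
print("shift mm",(r.inv().apply(np.array([x,y,z])-s["position"])*1000).round(1),"spin",round(np.radians((yaw-w+180)%360-180),3))
E
python3 go.py .568 -.005 .25 57.5
```

```text
time: 1.1
position: [0.479, 0.1601, 0.2498]
orientation: [0.0, 0.877, 0.481, -0.001]
contact_force: [0.6, 0.6, 0.2]
finger_gap: -0.0002
pos [0.479  0.1601 0.2498] yaw 57.5 F [0.6 0.6 0.2] gap -0.0002 t 1.1
shift mm [-9.130e+01  1.638e+02 -1.000e-01] spin -0.001
```

```bash
python3 -m inch '[[-91,164,0,0],[-91,164,0,0],[-91,164,0,0],[-91,164,0,0],[-91,164,0,0],[-91,164,20,0],[-91,164,40,0],[-91,164,60,0],[-91,164,70,0],[-91,164,70,0]]'
python3 go.py .568 -.005 .146 57.5
python3 - <<'E'
from h import *
s=camera("scene");t=camera("top")
B=cv2.resize(s["color"][150:230,250:370],None,fx=4,fy=4,interpolation=cv2.INTER_CUBIC)
A=cv2.resize(t["color"][170:250,270:390],None,fx=4,fy=4,interpolation=cv2.INTER_CUBIC)
cv2.imwrite("pics/c.png",cv2.convertScaleAbs(np.vstack([B[:296],A[:300]]),alpha=1.6))
E
```

```text
time: 2.1
position: [0.5668, -0.0042, 0.1777]
orientation: [-0.001, 0.877, 0.481, -0.003]
contact_force: [-0.1, 0.4, -1.1]
finger_gap: 0.0
pos [ 0.5668 -0.0042  0.1777] yaw 57.5 F [-0.1  0.4 -1.1] gap 0.0 t 2.1
shift mm [ 0.1  1.6 31.7] spin 0.0
```

View pics/c.png

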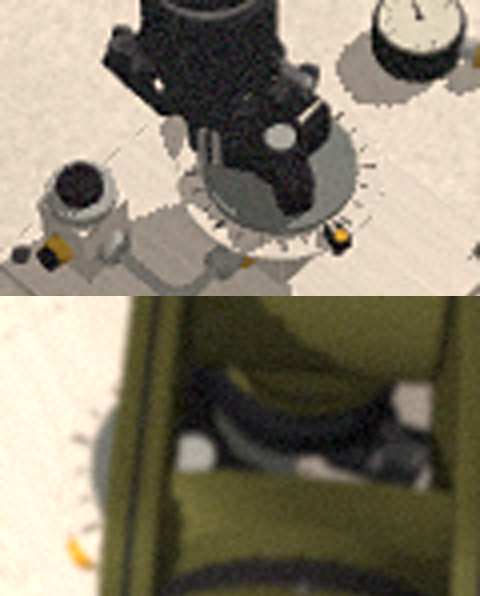

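The scene crop shows the closed fingertips at about (205,155), above the gap on the anticlockwise side of the near-right lobe. The index lobe at (310,110) and the marker at (340,237) stay visible. The top view is blocked by the arm. I'll descend.

```bash
python3 -m inch '[[0,1,10,0],[0,2,20,0],[0,2,30,0],[0,2,31,0],[0,2,31,0]]'
cat > arc.py <<'E'
# rows for pushing: lobe-angle L0 -> list; tool at c+s*d+p*n, yaw=L+180
import sys
from h import *
from scipy.spatial.transform import Rotation as R
s=read_state();q=s["orientation"];r=R.from_quat([q[1],q[2],q[3],q[0]]);ax=r.as_matrix()[:,0];yaw=np.degrees(np.arctan2(ax[1],ax[0]))
c=np.array([.5615,.0403])
S,p,z=map(float,sys.argv[1:4])
d=lambda a:np.array([np.cos(np.radians(a)),np.sin(np.radians(a))])
l=yaw-180;v=s["position"][:2]-c
print("now s,p",(v@d(l)).round(4),(v@d(l+90)).round(4),"yaw",yaw.round(1),"z",s["position"][2].round(4),"F",s["contact_force"].round(1))
for L in map(float,sys.argv[4:]):
    t=np.r_[c+S*d(L)+p*d(L+90),z]
    print((r.inv().apply(t-s["position"])*1000).round(0),round(np.radians((yaw-L-180+180)%360-180),3))
E
python3 arc.py .034 .022 .146 -122.5 -130 -137.5 -145 -152.5 -160 -167.5 -175
```

```text
time: 2.7
position: [0.5696, -0.0056, 0.1486]
orientation: [0.0, 0.877, 0.481, -0.001]
contact_force: [0.8, 0.6, 0.5]
finger_gap: 0.0002
now s,p 0.0344 0.0315 yaw 57.5 z 0.1486 F [0.8 0.6 0.5]
[  0. -10.   3.] -0.0
[ -2. -14.   3.] 0.131
[ -4. -19.   3.] 0.262
[ -5. -24.   3.] 0.393
[ -6. -29.   3.] 0.523
[ -6. -35.   3.] 0.654
[ -5. -40.   3.] 0.785
[ -4. -45.   3.] 0.916
```

```bash
python3 -m inch '[[0,-5,2,0],[0,-10,2,0],[-2,-14,2,0.131],[-4,-19,2,0.262],[-5,-24,2,0.393],[-6,-29,2,0.523],[-6,-35,2,0.654],[-5,-40,2,0.785],[-4,-45,2,0.916],[-4,-45,2,0.916]]'
python3 arc.py .034 .022 .146 -182.5 -190 -197.5 -205 -212.5
python3 - <<'E'
from h import *
s=camera("scene");np.save("s1.npy",s,allow_pickle=True)
B=cv2.resize(s["color"][150:230,250:370],None,fx=6,fy=6,interpolation=cv2.INTER_CUBIC)
cv2.imwrite("pics/d.png",cv2.convertScaleAbs(B,alpha=1.6))
E
```

```text
time: 3.7
position: [0.529, 0.0149, 0.1467]
orientation: [0.001, 0.999, 0.044, -0.001]
contact_force: [-0.3, -2.6, -1.8]
finger_gap: -0.0003
now s,p 0.0346 0.0224 yaw 5.0 z 0.1467 F [-0.3 -2.6 -1.8]
[-2. -5.  1.] 0.132
[ -4. -10.   1.] 0.263
[ -5. -15.   1.] 0.393
[ -6. -20.   1.] 0.524
[ -6. -26.   1.] 0.655
```

View pics/d.png

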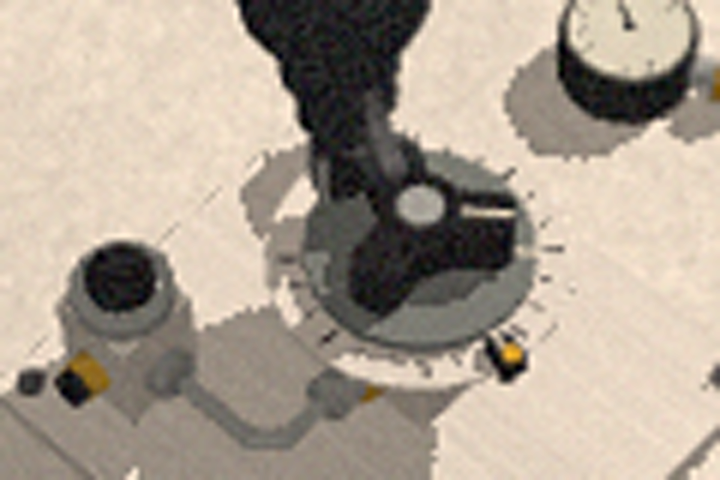

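The dial has turned. Index line on the lobe runs (463,210)–(514,212), its skirt end is at about (525,248), hub at (421,204), marker screw at (513,353).

Run:
```python
from h import *
s=np.load("s1.npy",allow_pickle=True).item()
f=lambda u,v,z:ray(s,250+(u-2.5)/6,150+(v-2.5)/6,z)
h=f(421,204,.147)
for n,p in(("lobe end",f(514,212,.145)),("skirt",f(525,248,.117)),("screw",f(513,353,.1195)),("clip",f(497,349,.1165))):
    d=(p-h)[:2];print(n,p.round(4),np.hypot(*d).round(4),np.degrees(np.arctan2(d[1],d[0])).round(1))
print(h)
```

```text
lobe end [0.5768 0.0774 0.145 ] 0.0387 67.6
skirt [0.5782 0.083  0.117 ] 0.0443 68.8
screw [0.6268 0.06   0.1195] 0.0672 15.8
clip [0.6212 0.0551 0.1165] 0.0606 12.8
[0.56211522 0.04163161 0.147     ]
```

```bash
python3 -m inch '[[-2,-5,1,0.132],[-4,-10,1,0.263],[-5,-15,1,0.393],[-6,-20,1,0.524],[-6,-26,1,0.655],[-6,-26,1,0.655],[-6,-26,1,0.655]]'
python3 arc.py .034 .022 .146 -217.5 -222.5
python3 - <<'E'
from h import *
s=camera("scene");np.save("s2.npy",s,allow_pickle=True)
B=cv2.resize(s["color"][165:225,280:360],None,fx=9,fy=9,interpolation=cv2.INTER_CUBIC)
cv2.imwrite("pics/e.png",cv2.convertScaleAbs(B,alpha=1.6))
E
```

```text
time: 4.45
position: [0.5207, 0.0403, 0.146]
orientation: [0.001, 0.961, -0.277, -0.001]
contact_force: [-2.1, -1.6, 1.5]
finger_gap: 0.0
now s,p 0.0346 0.0217 yaw -32.1 z 0.146 F [-2.1 -1.6  1.5]
[-1. -3. -0.] 0.094
[-3. -6. -0.] 0.181
```

View pics/e.png

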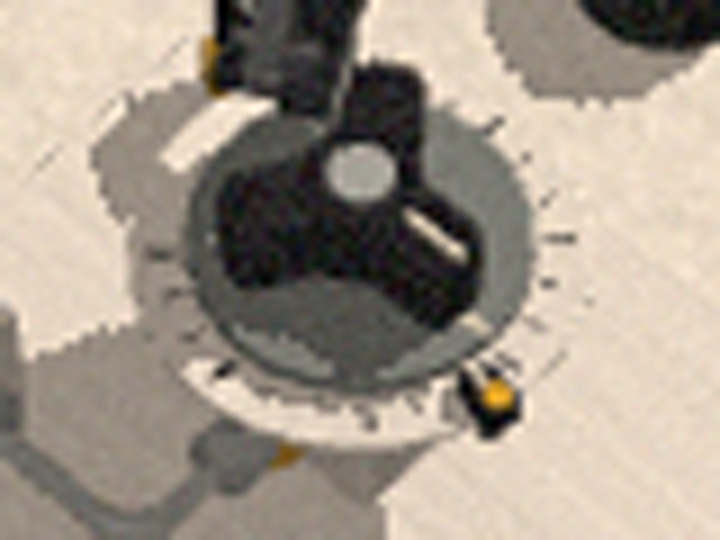

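Hub (361,170), index on the lobe (407,213)–(465,256), on the skirt about (478,325). Marker: white line start about (473,373), screw (498,394).

Run:
```python
from h import *
s=np.load("s2.npy",allow_pickle=True).item()
f=lambda u,v,z:ray(s,280+(u-4)/9,165+(v-4)/9,z)
h=f(361,170,.147)
for n,p in(("lobe in",f(407,213,.145)),("lobe end",f(465,256,.145)),("skirt",f(478,325,.117)),("screw",f(498,394,.1195)),("clip",f(473,373,.1165))):
    d=(p-h)[:2];print(n,p.round(4),np.hypot(*d).round(4),np.degrees(np.arctan2(d[1],d[0])).round(1))
print(h)
# predicted pixels (crop) for marker at angles
for a in(12,14,16,18,20):
    r=np.radians(a);e=np.array([np.cos(r),np.sin(r)])
    P=[np.r_[h[:2]+q*e,z] for q,z in((.052,.1165),(.056,.1165),(.063,.1195),(.070,.1165))]
    print(a,((proj(s,P)-[280,165])*9+4).round(0).tolist())
```

```text
lobe in [0.5779 0.0494 0.145 ] 0.018 25.8
lobe end [0.5962 0.0599 0.145 ] 0.0391 27.9
skirt [0.6021 0.0625 0.117 ] 0.0456 27.4
screw [0.6264 0.0596 0.1195] 0.0672 15.6
clip [0.6162 0.056  0.1165] 0.0564 14.9
[0.56165501 0.04156947 0.147     ]
12 [[456.0, 366.0], [464.0, 377.0], [477.0, 390.0], [490.0, 414.0]]
14 [[462.0, 363.0], [470.0, 373.0], [484.0, 386.0], [498.0, 410.0]]
16 [[467.0, 360.0], [475.0, 370.0], [491.0, 382.0], [505.0, 406.0]]
18 [[472.0, 357.0], [481.0, 367.0], [497.0, 378.0], [512.0, 401.0]]
20 [[477.0, 353.0], [487.0, 363.0], [503.0, 374.0], [519.0, 397.0]]
```

```bash
python3 arc.py .034 .022 .146 -217.5 -223
python3 -m inch '[[-1,-3,0,0.094],[-3,-7,0,0.19],[-3,-7,0,0.19],[-3,-7,0,0.19]]'
python3 arc.py .034 .022 .146 -223
python3 -m inch '[[0,4,0,0],[0,8,0,0],[0,8,0,0],[0,8,-50,0],[0,8,-100,0],[-60,60,-150,0],[-100,90,-180,0],[-140,100,-180,0],[-140,100,-180,0],[-140,100,-180,0]]'
python3 go.py .531 -.084 .2 -32
```

```text
now s,p 0.0345 0.0217 yaw -32.2 z 0.1459 F [-3.  -0.6  2. ]
[-1. -3. -0.] 0.093
[-3. -6. -0.] 0.189
time: 4.9
position: [0.5216, 0.0478, 0.1457]
orientation: [0.001, 0.931, -0.365, -0.001]
contact_force: [-3.9, -1.3, 3.8]
finger_gap: 0.0005
now s,p 0.0343 0.0216 yaw -42.9 z 0.1457 F [-3.9 -1.3  3.8]
[ 0.  0. -0.] 0.002
time: 5.9
position: [0.3501, 0.0709, 0.3294]
orientation: [-0.001, 0.931, -0.364, 0.002]
contact_force: [0.2, -0.0, 1.3]
finger_gap: 0.0
pos [0.3501 0.0709 0.3294] yaw -42.7 F [ 0.2 -0.   1.3] gap 0.0 t 5.9
shift mm [237.5  -8.6 130.4] spin -0.187
```

Run:
```python
from h import *
s=camera("scene");t=camera("top");np.save("s3.npy",s,allow_pickle=True);np.save("t3.npy",t,allow_pickle=True)
B=cv2.resize(s["color"][165:225,280:360],None,fx=7,fy=7,interpolation=cv2.INTER_CUBIC)[:,:400]
A=cv2.resize(t["color"][175:235,290:350],None,fx=7,fy=7,interpolation=cv2.INTER_CUBIC)[:,:400]
cv2.imwrite("pics/f.png",cv2.convertScaleAbs(np.hstack([B,A]),alpha=1.6))
```

```text
(no output)
```

View pics/f.png

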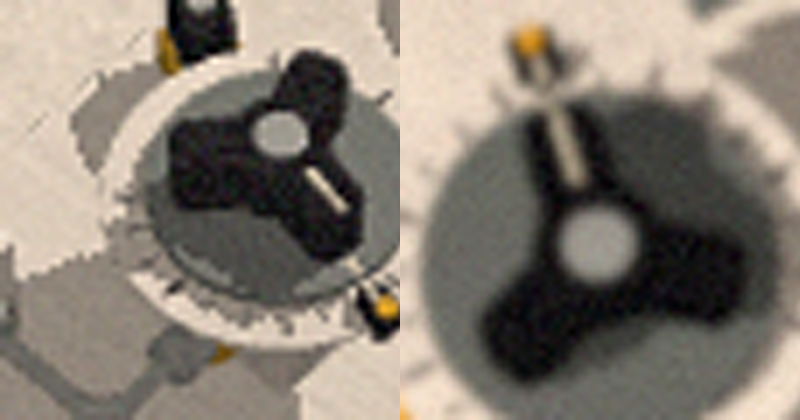

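Both views show the index nearly pointing at the marker. Top crop (minus 400 in x): hub (198,243), index (174,185)–(153,108), skirt part about (147,96), marker line (143,85)–(136,62), screw (131,42). Scene: hub (281,134), index (308,170)–(346,211), skirt (352,265), screw (387,307).

Run:
```python
from h import *
s=np.load("s3.npy",allow_pickle=True).item();t=np.load("t3.npy",allow_pickle=True).item()
# subpixel centroids of white line pieces (top)
def bright(c,u0,v0,u1,v1,q):
    g=c["color"][v0:v1,u0:u1].min(2).astype(float); w=np.clip(g-q*g.max(),0,None);v,u=np.mgrid[v0:v1,u0:u1];return (u*w).sum()/w.sum(),(v*w).sum()/w.sum()
def screw(c,u0,v0,u1,v1):
    p=c["color"][v0:v1,u0:u1].astype(float);w=np.clip(p[...,2]-p[...,0]-50,0,None);v,u=np.mgrid[v0:v1,u0:u1];return (u*w).sum()/w.sum(),(v*w).sum()/w.sum()
A=lambda u,v:(290+(u-3)/7,175+(v-3)/7); B=lambda u,v:(280+(u-3)/7,165+(v-3)/7)
for n,c,L in(("top",t,[("hub",A(198,243),.147),("lobeA",A(174,185),.145),("lobeB",A(153,108),.145),("mk1",A(142,85),.1165),("mk2",A(136,63),.1165),("screw",screw(t,305,175,313,185),.1195)]),
 ("scene",s,[("hub",B(281,134),.147),("lobeA",B(308,170),.145),("lobeB",B(346,211),.145),("skirt",B(352,265),.117),("screw",screw(s,330,203,340,215),.1195)])):
    h=None
    for k,p,z in L:
        P=ray(c,*p,z); h=P if h is None else h; d=(P-h)[:2]
        print(n,k,np.round(p,1),P.round(4),np.hypot(*d).round(4),np.degrees(np.arctan2(d[1],d[0])).round(1))
```

```text
top hub [317.9 209.3] [0.5611 0.0399 0.147 ] 0.0 0.0
top lobeA [314.4 201. ] [0.5774 0.0462 0.145 ] 0.0174 21.0
top lobeB [311.4 190. ] [0.5986 0.0516 0.145 ] 0.0393 17.3
top mk1 [309.9 186.7] [0.6121 0.0552 0.1165] 0.0532 16.7
top mk2 [309.  183.6] [0.6184 0.0569 0.1165] 0.0598 16.4
top screw [308.2 180.4] [0.6241 0.0583 0.1195] 0.0656 16.3
scene hub [319.7 183.7] [0.5625 0.0414 0.147 ] 0.0 0.0
scene lobeA [323.6 188.9] [0.5787 0.046  0.145 ] 0.0169 15.6
scene lobeB [329.  194.7] [0.5992 0.053  0.145 ] 0.0386 17.5
scene skirt [329.9 202.4] [0.6048 0.0541 0.117 ] 0.0442 16.7
scene screw [334.9 208.4] [0.6266 0.0596 0.1195] 0.0667 15.8
```

The index is about 1° short of the marker (top 17.3° against 16.4°; scene about 16.9° against 15.8°), inside the 3.6° tolerance. Now the button.

```bash
python3 go.py .533 -.084 .18 -42.7
python3 -m inch '[[239,-8,50,0],[239,-8,50,0],[239,-8,50,0],[239,-8,50,0],[239,-8,50,0],[239,-8,100,0],[239,-8,140,0],[239,-8,150,0],[239,-8,150,0]]'
python3 go.py .533 -.084 .136 -42.7
```

```text
pos [0.3516 0.0702 0.3269] yaw -42.8 F [ 0.9  0.4 -0.4] gap 0.0001 t 6.0
shift mm [237.7 -10.3 147.1] spin -0.002
time: 6.9
position: [0.5312, -0.0866, 0.1738]
orientation: [0.001, 0.931, -0.365, -0.003]
contact_force: [-0.5, -0.4, 0.6]
finger_gap: -0.0
pos [ 0.5312 -0.0866  0.1738] yaw -42.8 F [-0.5 -0.4  0.6] gap -0.0 t 6.9
shift mm [-0.2 -3.3 37.8] spin -0.002
```

```bash
python3 -m inch '[[0,-3,15,0],[0,-3,30,0],[0,-3,38,0],[0,-3,42,0],[0,-3,45,0],[0,-3,45,0],[0,-3,45,0]]'; python3 go.py .533 -.084 .128 -42.7
```

```text
time: 7.6
position: [0.5332, -0.0843, 0.1296]
orientation: [0.001, 0.931, -0.365, -0.003]
contact_force: [-2.8, 1.2, 4.3]
finger_gap: -0.0001
pos [ 0.5332 -0.0843  0.1296] yaw -42.8 F [-2.8  1.2  4.3] gap -0.0001 t 7.6
shift mm [-0.4 -0.1  1.6] spin -0.002
```

```bash
python3 -m inch '[[0,0,1,0],[0,0,2,0],[0,0,3,0],[0,0,3,0],[0,0,3,0]]'
```

```text
time: 8.1
position: [0.5336, -0.0844, 0.128]
orientation: [0.001, 0.931, -0.365, -0.002]
contact_force: [-4.2, 2.0, 8.8]
finger_gap: 0.0004
```

Force is 8.8 N, well over 5 N, and the tip stopped short of its commanded depth, so the button is on its bottom stop. Release and check.

```bash
python3 -m inch '[[0,0,-5,0],[0,0,-20,0],[0,0,-60,0],[0,0,-100,0],[-50,0,-140,0],[-100,0,-170,0],[-150,0,-170,0],[-200,0,-170,0],[-220,0,-170,0],[-220,0,-170,0]]'
python3 - <<'E'
from h import *
s=camera("scene");t=camera("top")
B=cv2.resize(s["color"][165:225,260:345],None,fx=5,fy=5,interpolation=cv2.INTER_CUBIC)
A=cv2.resize(t["color"][175:235,290:365],None,fx=5,fy=5,interpolation=cv2.INTER_CUBIC)
cv2.imwrite("pics/g.png",cv2.convertScaleAbs(np.hstack([B,A])[:,:800],alpha=1.6))
print(read_state()["contact_force"],read_state()["joint_vel"].round(3))
E
```

```text
time: 9.1
position: [0.3712, 0.0671, 0.3]
orientation: [-0.0, 0.932, -0.363, -0.001]
contact_force: [0.4, 0.1, 0.1]
finger_gap: -0.0
[-0.14369351 -1.38775335 -0.91126136] [-0.03   0.04  -0.015 -0.    -0.003 -0.001]
```

View pics/g.png

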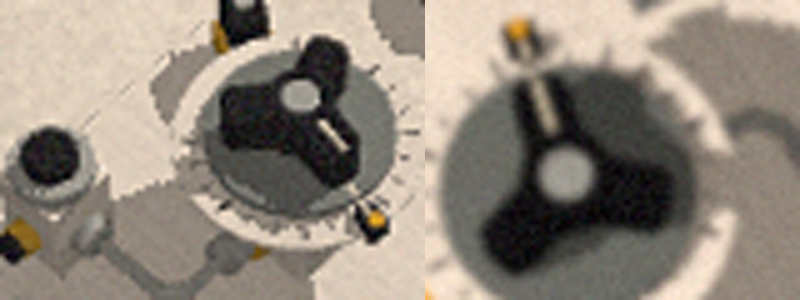

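The dial is unchanged, with its index (549,130)–(533,80) pointing at the marker line (528,60). The button at (50,155) stands proud again and the arm is clear, so I'll hand in.

```bash
python3 -m inch '[[0,0,0,0],[0,0,0,0],[0,0,0,0]]'; python3 -c "
from cell import finish_job;print(finish_job())"
```

```text
time: 9.5
position: [0.3736, 0.0648, 0.2993]
orientation: [0.001, 0.931, -0.365, -0.001]
contact_force: [0.1, 0.3, -0.9]
finger_gap: -0.0
the job is handed in; nothing more can be done
None
```

I set the dial to the memory marker, pressed and released the start button, and handed the job in at 9.5 s. No verdict was reported.

- **Dial:** I pushed one lobe's flank clockwise with the closed fingertips, turning it about 100°, then backed off. Measured after letting go, the index sits about 1° short of the marker line in both cameras (top 17.3° against about 16.4°; scene about 17° against 15.8°). That is roughly 1 mm, against the 3 mm limit.
- **Disagreement in that check:** The individual scene readings spread between 15.6° and 17.5°, and one top reading near the hub gave 21°. I discounted that one because its short radius magnifies pixel error.
- **Start button:** I pressed until the force reached 8.8 N (fully down takes 5 N) and the tip stopped short of its commanded depth, so I took it as fully down. I did not measure its travel directly.
- **Final pictures:** They show the button up again, the dial unchanged and the marker apparently in place. The arm was clear and touching nothing. I kept the arm away from the loose fittings but did not re-measure their positions.

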